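Set the chart selector to 7 and lock it

ROBOT

A 6-joint arm with a two-finger parallel gripper is mounted at the origin on the work surface. World frame = base frame: x ahead of the robot, y to its left, z up, the work surface at z = 0. Lengths are in m, angles in degrees, forces in N, time in s.
With the tool pointing down it reaches from about 0.3 to 0.75 m from the base axis. Payload 8.5 kg.
Tool frame: the origin (TCP) lies at the very end of the fingers, on their centre line; the grasp point (between the pads) lies 19 mm behind it (env.hold_point_z is the distance from the TCP to the grasp point, in m); z points along the fingers, y is the line along which they close (so a half turn about z gives the same grasp; the last joint's range is limited). The gripper opens to 85 mm and grips with 20 to 120 N. Pads are 22 mm wide; open, the fingers measure 114 mm over their backs; the gripper's body (76 mm by 85 mm) begins 54 mm behind the grasp point. The pads swing forward as they close: fully open they stand 13 mm farther back than shut.
Start: joints at [60.602, 21.807, 74.336, -0, 83.858, -12.336], TCP at [0.161, 0.526, 0.231] pointing down, gripper open.
Joint ranges: [-178.18, 178.18], [-50.72, 133.34], [12.68, 142.11], [-81.47, 261.47], [9.98, 163.14], [-165.26, 165.26]. Speed limits (degrees/s): [136.94, 136.94, 180, 180, 180, 180].

INTERFACE

Orientations are given as a 3x3 rotation matrix whose columns are the frame's x, y, z axes.
In Python, from rig import env, optics gives the robot as it stands.
- The arm moves only by the shell command python3 -m jog 'ROWS' [OPENING] [FORCE]. ROWS is JSON, a list of rows, each an object with "linear": the shift along the tool's x, y, z in units of 40 mm (1.0 is 40 mm), a list of three; "roll": the turn about the tool's z in units of 5 degrees (1.0 is 5 degrees). A call has 1 to 12 rows; each row shifts and turns the commanded pose from where the row before left it, along the tool's axes as they then stand; what a row does not reach is not made up. A row lasts 1/12 s, in which the tool goes at most 41.7 mm and 7.16 degrees, less where a joint would pass 70% of its speed; a pose out of reach is approached as far as the arm can. A call is refused whole if a number of a shift passes 1 or a number of a turn 1, either way. A call with a gripper value outside its range is refused whole. OPENING is the opening, from -1 (shut) to 1 (fully open), set as the call begins (- or left out, the last holds). The fingers move at their own pace and stop on an object; FORCE is the grip in N (left out, the last holds). Time passes only in rows, so rows that do not move let the fingers close. It gives the time, the measured TCP pose, the force, the opening and the grip force at its end, in the units of the state.
- env.observe(): the state, without advancing time (a new reading comes with each control period).
- optics.get_image(name): name is "scene" or "side" or "wrist"; returns the picture (420x560x3 uint8, red, green, blue); there is no depth.
- optics.calibration(name): a dict with "fov_y" (degrees; the focal length in pixels is half the picture's height over the tangent of half this angle, whatever the lens; pixels are square), "cx", "cy" (the principal point, pixels), "T" (4x4, takes a point from camera to world coordinates). Camera axes: x right, y down, z forward; pixel columns grow to the right and rows downward; lengths in m; the calibration is good to about 2 mm. A picture is of the moment at which its call begins: read the wrist's pose just before it. calibration takes no time and is no camera call; for the wrist camera it gives the pose at the moment of the call.
- env.close_job(): hands the job in; it is judged then, once.
The state is a dict: "time_s": time; "q": joint angles; "qvel": joint speeds; "joint_efforts": joint torques, N m; "position": TCP position; "tool_rot": TCP orientation; "ft_force": force on the tool from outside, world axes, zero at the start; "wrist_torque": the same for the moment, N m; "grip_width": finger opening in m; "gripper_force": force on a finger pad.
Only numpy, scipy, OpenCV 4.12 (cv2) and the standard library are available. Lean on these libraries where they do the work, as an engineer would, in place of code of your own. Each camera call takes 0.05 s, during which the arm holds its last target. There are 200 camera calls.

TASK

On the camera repair bench, turn the selector's numbered drum by its crank peg until the 7 stands in the window and the red lock pin drops in; the pin's notch is a little off and can only be found by feel, so turn gently and never force the drum or the latch against the pin. Then slide the yellow latch fully home over the dropped pin, and leave the cameras, tools and parts around it alone.

Things in the scene. Friction and masses are not known exactly. Their poses are not given: they have to be found in the camera images.
- selector: chart selector of a lens-testing bench: cream square case 200 x 200 mm, 60 mm high, fixed. Origin: centre of its underside, on the drum's vertical axis; z up. In its frame: window towards +x, crank in the middle, red lock pin at x = 0, y = -80 mm, grey track of the yellow latch at y = -100 to -175 mm (50 mm wide, 60 mm high)
- window (a point): centre of the window, 24 x 40 mm with a raised black frame, in the top of the case, 62 mm from the drum's axis along the selector's +x, 60 mm above the table. One number of the white drum shows in it. Numbers 0 to 9 in black, 18 mm tall, every 36 degrees, upright for one who stands at the robot (feet towards the drum's axis)
- drum (a joint): turn of the drum, rad, anticlockwise from above positive, range -2.7 to 0.5. 0 = 7 in mid-window; 6 at -0.628, 5 at -1.257, 4 at -1.885. Pushing the crank peg with 6 to 7 N turns it; it stays where left. One hidden notch, for the 7, lets the pin drop and stops the drum dead. In each unit it lies elsewhere, at -0.17 to 0.17: it can only be felt. Play in it 1.2 mm each way at 80 mm radius
- crank_peg (a point): point on the axis of the upright black crank peg, 12 mm below its top: where to grip. Peg: a freely spinning sleeve 16 mm in diameter, 43 mm tall, top 112 mm above the table, fixed on the crank arm 50 mm from the drum's axis; at joint drum = 0 it stands on the selector's -x side. The point's axes turn with the drum
- lock_pin (a joint): how far the red sprung lock pin has dropped, m: about 0 while it rides on the drum, 0.0075 fully dropped in the notch. A spring of 2 to 3 N pushes it down. The pin is delicate: never load it with more than 8 N, reached when the crank peg is pushed with about 15 N against the stopped drum
- pin_cap (a point): centre of the top of the lock pin's red cap (20 mm across, 10 mm thick); 79 mm above the table while the pin rides, 71.5 mm when dropped
- latch (a joint): slide of the yellow latch, m: 0 = open (outermost), 0.030 = fully home over the red cap. It moves along the selector's +y; friction 2.5 N; stays where left. Its nose passes 2 mm over the dropped cap; while the pin rides high, the nose would butt against the cap
- latch_tab (a point): point in the latch's black upright tab, 10.5 mm below its top: where to grip. Tab 12 mm thick (selector's x), 24 mm long (selector's y), 34 mm tall, top 113.5 mm above the table, on the 24 mm wide yellow slide whose top is at 79.5 mm. Axes as the selector's
- camera_grey: bystander: grey camera body with a black lens, 125 x 120 x 97 mm; origin under its middle
- camera_black: bystander: black camera body with a black lens, 125 x 120 x 97 mm; origin under its middle
- meter: bystander: black multimeter lying flat, 145 x 78 x 40 mm; origin under its middle
- lens_barrel: bystander: black lens barrel standing on end, 68 mm across, 62 mm high; origin under its middle
- driver: bystander: screwdriver lying on the mat, about 170 mm long, along its x
- board: bystander: small green circuit board with chips, 85 x 60 x 18 mm; origin under its middle
- parts_tray: bystander: blue divided parts tray, 110 x 150 x 28 mm; origin under its middle

How it is judged (in metres and radians):
On the way, in this order (a step that is already met when the one before it is completed fails the run):
1. the 7 is in the window and the lock pin has dropped into its notch, the latch still open (value of joint drum between -0.19 and 0.19 rad and value of joint lock_pin above 0.006 m and value of joint latch below 0.01 m), for 0.2 s.
2. the latch is fully home over the pin (value of joint latch above 0.027 m), for 0.2 s.
At the end, for the whole second after the job is handed in: the 7 is in the window (drum within 0.19 rad of 0) and at rest, the lock pin has dropped more than 6 mm, and the latch is within 3 mm of its end (value of joint drum between -0.19 and 0.19 rad and value of joint lock_pin above 0.006 m and value of joint latch above 0.027 m and velocity of joint drum below 0.05 rad/s); the robot touches nothing.
It fails at once if the lock pin is loaded with more than 8 N (contact force between lock_pin and anything else above 8 N).
It fails at once if a bystander is pushed more than 25 mm (distance of any of camera_grey, camera_black, meter, lens_barrel, driver, board, parts_tray from where it was at the start of the episode above 0.025 m).
It also fails if it takes over 54 s, if anything falls off the work surface, if the arm or the gripper's body presses on something with over 40 N, if the wrist force passes 120 N, or if a joint passes its speed limit or range.

## Working session

There is one attempt and no reset: what is moved stays moved. The work goes in short steps, Python scripts to look and compute and a shell command to move; the robot and the scene stay as the last step left them, time stands still between calls to the robot, and variables do not carry over. Pictures are saved under pics/ and viewed, at most 10 in all, crops included, and the job is handed in when it is done.

```bash
ls; mkdir -p pics; python3 - <<'E'
from rig import env, optics
import cv2, numpy as np
a=optics.get_image("scene");b=optics.get_image("side")
for n,i in(("scene",a),("side",b)):
    cv2.imwrite(f"pics/{n}0.png",i[:,:,::-1]);c=optics.calibration(n);print(n,c["fov_y"],c["cx"],c["cy"],np.round(c["T"],3).tolist())
s=env.observe();print(s)
E
```

```text
pics
scene 52.612847560334494 285.48698155345284 213.74050787234034 [[-0.219, 0.812, -0.541, 1.114], [0.976, 0.186, -0.115, 0.144], [0.008, -0.553, -0.833, 0.934], [0.0, 0.0, 0.0, 1.0]]
side 57.44396213854088 275.4707304640717 204.12142588077117 [[0.931, -0.277, 0.238, 0.319], [-0.365, -0.687, 0.629, -0.7], [-0.011, -0.672, -0.74, 0.921], [0.0, 0.0, 0.0, 1.0]]
{'time_s': 0.1, 'q': array([ 6.06014322e+01,  2.18367129e+01,  7.43792525e+01, -1.11210148e-04,
        8.38588867e+01, -1.23356469e+01]), 'qvel': array([-0.0353191 , -0.01206213, -0.14326181,  0.01999857,  0.09740959,
        0.09085854]), 'joint_efforts': array([ 4.37225215e-03, -4.49223590e+01, -2.31654990e+01, -8.87630722e-05,
        3.64003528e-03, -1.83864955e-05]), 'position': array([0.16124966, 0.52555283, 0.23078425]), 'tool_rot': array([[-9.55983076e-01,  2.93421112e-01, -6.39614558e-04],
       [ 2.93421679e-01,  9.55982438e-01, -1.13913070e-03],
       [ 2.77215287e-04, -1.27666645e-03, -9.99999147e-01]]), 'ft_force': array([-0.02474709,  0.54339993, -0.36696997]), 'wrist_torque': array([-0.00522736, -0.01355183,  0.02239813]), 'gripper_force': 0.0, 'grip_width': 0.08532268629841407}
```

View pics/scene0.png

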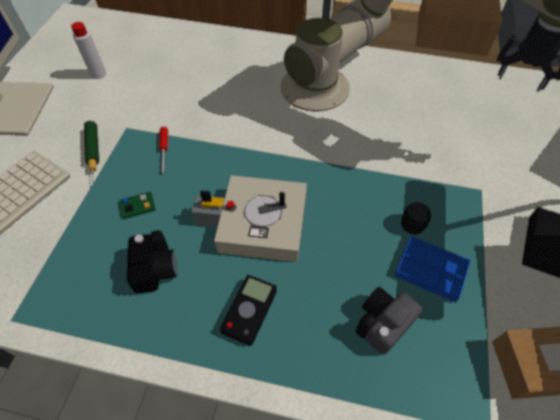

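View pics/side0.png

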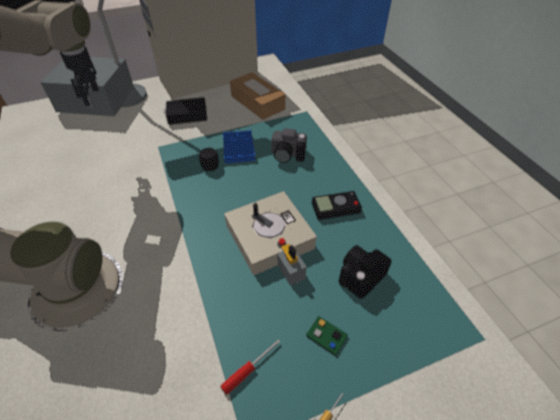

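The scene view has the selector at about (262,215), with the red cap at (230,205), the tab at (206,197) and the peg at (282,200). The side view has the cap at (282,242), the peg at (256,210) and the tab at (292,253). Next I'll enlarge both and measure.

```bash
cat > h.py <<'E'
import numpy as np, cv2
from rig import env, optics
def ray(n,uv,c=None):
    c=c or optics.calibration(n);f=210/np.tan(np.radians(c["fov_y"]/2))
    T=np.array(c["T"]);d=T[:3,:3]@np.array([(uv[0]-c["cx"])/f,(uv[1]-c["cy"])/f,1]);return T[:3,3],d
def onz(n,uv,z,c=None):
    o,d=ray(n,uv,c);return o+d*(z-o[2])/d[2]
def proj(n,p,c=None):
    c=c or optics.calibration(n);f=210/np.tan(np.radians(c["fov_y"]/2));q=np.linalg.inv(c["T"])@np.append(p,1)
    return np.array([c["cx"]+f*q[0]/q[2],c["cy"]+f*q[1]/q[2]])
def tri(a,b,n1="scene",n2="side"):
    o1,d1=ray(n1,a);o2,d2=ray(n2,b);A=np.c_[d1,-d2];t=np.linalg.lstsq(A,o2-o1,rcond=None)[0]
    p,q=o1+t[0]*d1,o2+t[1]*d2;return (p+q)/2,np.linalg.norm(p-q)
E
python3 - <<'E'
from h import *
a=cv2.imread("pics/scene0.png");b=cv2.imread("pics/side0.png")
A=cv2.resize(a[165:270,180:320],None,fx=5,fy=5,interpolation=cv2.INTER_CUBIC)
B=cv2.resize(b[185:290,215:335],None,fx=5,fy=5,interpolation=cv2.INTER_CUBIC)
cv2.imwrite("pics/sA.png",A);cv2.imwrite("pics/sB.png",B)
def cen(img,lo,hi,box):
    m=cv2.inRange(cv2.cvtColor(img,cv2.COLOR_BGR2HSV),lo,hi);k=np.zeros_like(m);x0,y0,x1,y1=box;k[y0:y1,x0:x1]=m[y0:y1,x0:x1]
    n,l,s,c=cv2.connectedComponentsWithStats(k);i=1+np.argmax(s[1:,4]);return c[i],s[i]
A1=(180,165,320,270);B1=(215,185,335,290)
for nm,lo,hi in(("red",(0,150,60),(8,255,255)),("yel",(15,130,80),(35,255,255))):
    p,s=cen(a,lo,hi,A1);q,t=cen(b,lo,hi,B1);print(nm,p,s,q,t,tri(p,q))
E
```

```text
red [230.         204.24390244] [227 201   7   7  41] [281.64285714 241.46428571] [279 239   6   6  28] (array([ 0.55714793, -0.11438275,  0.07181623]), np.float64(0.0005011696857416764))
yel [213.25139665 202.30167598] [201 197  23  11 179] [288.12295082 253.44262295] [281 244  16  20 122] (array([ 0.55917132, -0.15686571,  0.06988685]), np.float64(0.001402409728184988))
```

View pics/sA.png

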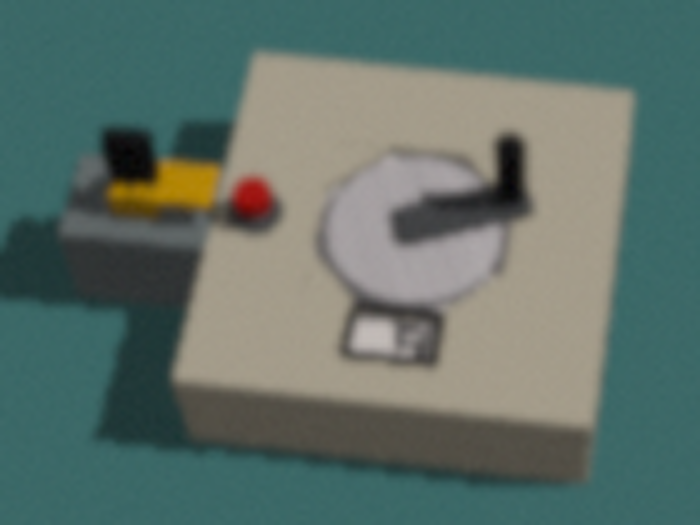

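View pics/sB.png

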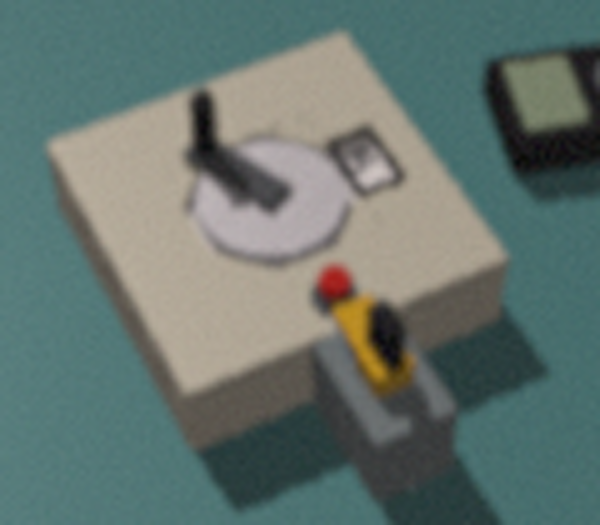

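The crops show the case corners, disc, peg top and tab top clearly. I'll fit the selector frame from them.

```bash
python3 - <<'E'
from h import *
A=lambda u,v:np.array([u/5+180-.4,v/5+165-.4]); B=lambda u,v:np.array([u/5+215-.4,v/5+185-.4])
C1=[(255,52),(633,92),(590,428),(177,380)];C2=[(48,145),(345,33),(507,262),(187,392)]
# scene order: -x-y , -x+y, +x+y, +x-y
# side: same order guess
C2=[(48,145),(345,33),(507,262),(187,392)]
P1=np.array([onz("scene",A(*c),.06) for c in C1]);P2=np.array([onz("side",B(*c),.06) for c in C2])
print(P1.round(4),P2.round(4))
print("cent",P1.mean(0),P2.mean(0))
pts={"peg top":((510,136),(203,93)),"tab top":((128,130),(382,308)),"disc":((415,228),(270,198))}
for k,(a,b) in pts.items(): print(k,tri(A(*a),B(*b)))
for z,n,a in((.112,"scene",A(510,138)),(.112,"side",B(203,97)),(.1135,"scene",A(128,133)),(.1135,"side",B(382,310)),(.079,"scene",(230,204.2)),(.079,"side",(281.6,241.4))):print(n,z,onz(n,a,z))
E
```

```text
[[ 0.4596 -0.1436  0.06  ]
 [ 0.441   0.0551  0.06  ]
 [ 0.64    0.0735  0.06  ]
 [ 0.6583 -0.1223  0.06  ]] [[ 0.4404  0.0528  0.06  ]
 [ 0.6391  0.0726  0.06  ]
 [ 0.6558 -0.1275  0.06  ]
 [ 0.4603 -0.1426  0.06  ]]
cent [ 0.54973522 -0.03432725  0.06      ] [ 0.5488876  -0.03619239  0.06      ]
peg top (array([0.52481176, 0.00827433, 0.11701015]), np.float64(0.001232851652171091))
tab top (array([ 0.56136779, -0.16944757,  0.11764718]), np.float64(0.0017100631553344974))
disc (array([ 0.54863398, -0.03415239,  0.05958635]), np.float64(7.837428467863859e-05))
scene 0.112 [0.52176982 0.00806174 0.112     ]
side 0.112 [0.52542654 0.00916823 0.112     ]
scene 0.1135 [ 0.56100743 -0.17096297  0.1135    ]
side 0.1135 [ 0.56157087 -0.16717873  0.1135    ]
scene 0.079 [ 0.5618838  -0.11241289  0.079     ]
side 0.079 [ 0.55494886 -0.11888163  0.079     ]
```

The frame is consistent: the case measures 199.5 mm, the centre is (0.5493,-0.0353) and the yaw is about 5.3°. The peg is at (0.524,0.0085), radius 50.7 mm, so the drum is at about -1.14. I'll move over the peg and then roll.

```bash
python3 -m jog '[{"linear":[-0.8,-0.62,0],"roll":0},{"linear":[-0.8,-0.62,0],"roll":0},{"linear":[-0.8,-0.62,0],"roll":0},{"linear":[-0.8,-0.62,0],"roll":0},{"linear":[-0.8,-0.62,0],"roll":0},{"linear":[-0.8,-0.62,0],"roll":0},{"linear":[-0.8,-0.62,0],"roll":0},{"linear":[-0.8,-0.62,0],"roll":0},{"linear":[-0.8,-0.62,0],"roll":0},{"linear":[-0.8,-0.62,0],"roll":0},{"linear":[-0.8,-0.62,0],"roll":0},{"linear":[-0.8,-0.62,0],"roll":0}]' 1 20
python3 -m jog '[{"linear":[-0.7,-0.56,0],"roll":0},{"linear":[-0.7,-0.56,0],"roll":0},{"linear":[-0.7,-0.56,0],"roll":0},{"linear":[0,0,0],"roll":-1},{"linear":[0,0,0],"roll":-1},{"linear":[0,0,0],"roll":-1},{"linear":[0,0,0],"roll":-1},{"linear":[0,0,0],"roll":0},{"linear":[0,0,0],"roll":0}]'
python3 - <<'E'
from h import *
s=env.observe();R=s["tool_rot"];print(R.round(4).tolist(),s["position"],s["q"].round(1))
print((R.T@(np.array([.524,.0085,.081])-s["position"])/.04).round(3))
c=optics.calibration("wrist");i=optics.get_image("wrist");cv2.imwrite("pics/w1.png",i[:,:,::-1])
for n,p in(("peg",[.524,.0085,.112]),("cap",[.5565,-.1155,.079])):print(n,proj("wrist",p,c))
np.save("wc.npy",c)
E
```

```text
time_s: 1.1
position: [0.4418, 0.1267, 0.2312]
tool_rot: [[-0.956, 0.294, -0.0], [0.294, 0.956, 0.0], [0.0, -0.0, -1.0]]
ft_force: [1.2, 0.1, 0.3]
grip_width: 0.0851
gripper_force: 0.0
time_s: 1.85
position: [0.5016, 0.0397, 0.2311]
tool_rot: [[-0.999, -0.049, -0.001], [-0.049, 0.999, 0.0], [0.001, 0.0, -1.0]]
ft_force: [-0.8, 0.7, -0.1]
grip_width: 0.0851
gripper_force: 0.0
[[-0.9988, -0.0487, -0.0005], [-0.0487, 0.9988, 0.0], [0.0005, 0.0001, -1.0]] [0.50161074 0.03972001 0.23112292] [  -9.    17.1   81.6   -0.    81.4 -101.8]
[-0.523 -0.807  3.753]
peg [234.64060319 224.61132557]
cap [ 95.74800598 240.07080192]
```

View pics/w1.png

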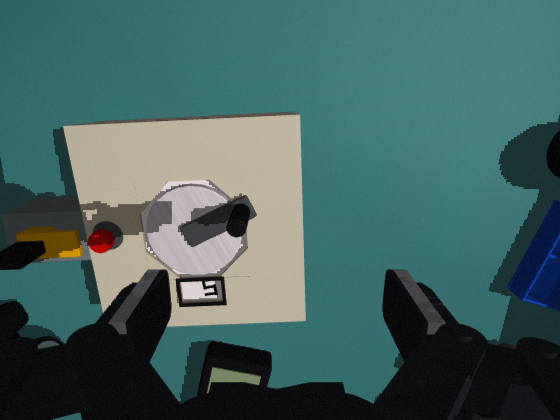

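The wrist view shows the peg blob at about (238,220), the cap at (102,241) and the case corners at (64,126), (300,114) and (305,320). I'll check it against my frame.

```bash
python3 - <<'E'
from h import *
c=np.load("wc.npy",allow_pickle=True).item();i=cv2.imread("pics/w1.png")
print(np.round(c["T"],3).tolist(),c["cx"],c["cy"])
for p in((64,126),(300,114),(305,320)):print(p,onz("wrist",p,.06,c).round(4))
Y=np.radians(5.3);R=np.array([[np.cos(Y),-np.sin(Y)],[np.sin(Y),np.cos(Y)]]);C=np.array([.5493,-.0353])
for v in((-.1,-.1),(-.1,.1),(.1,.1)):print(v,proj("wrist",np.append(C+R@v,.06),c).round(1))
m=cv2.inRange(cv2.cvtColor(i,cv2.COLOR_BGR2HSV),(0,150,60),(8,255,255));n,l,s,ce=cv2.connectedComponentsWithStats(m);k=1+np.argmax(s[1:,4]);print("cap",ce[k],s[k],onz("wrist",ce[k],.075,c))
g=cv2.cvtColor(i,cv2.COLOR_BGR2GRAY)[190:260,170:270];m=(g<32).astype(np.uint8);n,l,s,ce=cv2.connectedComponentsWithStats(m)
for k in range(1,n):
  if s[k,4]>30:print("dark",ce[k]+[170,190],s[k]+[170,190,0,0,0],onz("wrist",ce[k]+[170,190],.09,c))
print(proj("wrist",[.524,.0085,.069],c),proj("wrist",[.524,.0085,.112],c))
E
```

```text
[[-0.049, 0.955, 0.294, 0.427], [0.999, 0.047, 0.014, 0.036], [-0.0, 0.294, -0.956, 0.374], [0.0, 0.0, 0.0, 1.0]] 276.42943585230927 205.6160946692966
(64, 126) [ 0.4619 -0.142   0.06  ]
(300, 114) [0.4424 0.0561 0.06  ]
(305, 320) [0.6409 0.0746 0.06  ]
(-0.1, -0.1) [ 61.  122.3]
(-0.1, 0.1) [298.9 111.6]
(0.1, 0.1) [304.  318.9]
cap [100.59728507 240.83257919] [ 88 229  26  24 442] [ 0.55877849 -0.11334634  0.075     ]
dark [237.55025554 219.59965928] [226 204  24  33 587] [0.52765908 0.00853188 0.09      ]
dark [213.18604651 214.58139535] [209 208  10  14  43] [ 0.52428215 -0.011495    0.09      ]
[240.04268853 207.7206577 ] [234.64060319 224.61132557]
```

```bash
python3 -m jog '[{"linear":[-0.28,-0.4,0],"roll":0},{"linear":[-0.28,-0.39,0],"roll":0},{"linear":[0,0,0.75],"roll":0},{"linear":[0,0,0.75],"roll":0},{"linear":[0,0,0.75],"roll":0},{"linear":[0,0,0.75],"roll":0},{"linear":[0,0,0.75],"roll":0},{"linear":[0,0,0],"roll":0},{"linear":[0,0,0],"roll":0},{"linear":[0,0,0],"roll":0}]' 1 20
python3 -m jog '[{"linear":[0,0,0],"roll":0},{"linear":[0,0,0],"roll":0},{"linear":[0,0,0],"roll":0},{"linear":[0,0,0],"roll":0},{"linear":[0,0,0],"roll":0},{"linear":[0,0,0],"roll":0},{"linear":[0,0,0],"roll":0},{"linear":[0,0,0],"roll":0},{"linear":[0,0,0],"roll":0},{"linear":[0,0,0],"roll":0},{"linear":[0,0,0],"roll":0},{"linear":[0,0,0],"roll":0}]' -1 20
```

```text
time_s: 2.73
position: [0.5266, 0.0092, 0.0829]
tool_rot: [[-0.999, -0.05, 0.002], [-0.05, 0.999, -0.0], [-0.002, -0.001, -1.0]]
ft_force: [-1.0, 0.3, 0.1]
grip_width: 0.0853
gripper_force: 0.0
time_s: 3.73
position: [0.5258, 0.0096, 0.0816]
tool_rot: [[-0.999, -0.051, 0.0], [-0.051, 0.999, 0.0], [-0.0, 0.0, -1.0]]
ft_force: [-0.5, 3.8, 5.3]
grip_width: 0.0155
gripper_force: 21.5
```

```bash
cat > arc.py <<'E'
from h import *
import sys
C=np.array([.5503,-.0345]);s=env.observe();R=s["tool_rot"][:2,:2]
def state():
    p=s["position"][:2]-C;a=np.degrees(np.arctan2(p[1],p[0]))%360;t=np.array([-np.sin(np.radians(a)),np.cos(np.radians(a))])
    print("ang",a.round(2),"r",np.linalg.norm(p).round(4),"drum",np.radians(a-185.3).round(3),"Ft",(s["ft_force"][:2]@t).round(2),"Fr",(s["ft_force"][:2]@p/np.linalg.norm(p)).round(2),"t",s["time_s"]);return a
if __name__=="__main__":
    a0=state()
    if len(sys.argv)>1:
        A=np.radians(np.linspace(a0,float(sys.argv[1]),int(sys.argv[2])+1));W=.05*np.c_[np.cos(A),np.sin(A)]
        print((np.diff(W,axis=0)@R/.04).round(3).tolist())
E
python3 arc.py 165 12
```

```text
ang 119.03 r 0.0504 drum -1.157 Ft -1.44 Fr 3.53 t 3.7333
[[0.074, -0.039], [0.071, -0.044], [0.068, -0.049], [0.064, -0.053], [0.061, -0.057], [0.057, -0.061], [0.053, -0.065], [0.048, -0.068], [0.043, -0.071], [0.039, -0.074], [0.034, -0.077], [0.028, -0.079]]
```

```bash
python3 -m jog '[{"linear":[0.074,-0.039,0],"roll":0},{"linear":[0.071,-0.044,0],"roll":0},{"linear":[0.068,-0.049,0],"roll":0},{"linear":[0.064,-0.053,0],"roll":0},{"linear":[0.061,-0.057,0],"roll":0},{"linear":[0.057,-0.061,0],"roll":0}]'; python3 arc.py
python3 -m jog '[{"linear":[0.053,-0.065,0],"roll":0},{"linear":[0.048,-0.068,0],"roll":0},{"linear":[0.043,-0.071,0],"roll":0},{"linear":[0.039,-0.074,0],"roll":0},{"linear":[0.034,-0.077,0],"roll":0},{"linear":[0.028,-0.079,0],"roll":0}]'; python3 arc.py
python3 -m jog '[{"linear":[0,0,0],"roll":0},{"linear":[0,0,0],"roll":0},{"linear":[0,0,0],"roll":0}]' |sed -n 4p; python3 arc.py 175 12
```

```text
time_s: 4.23
position: [0.5113, -0.0028, 0.0816]
tool_rot: [[-0.999, -0.051, 0.002], [-0.051, 0.999, 0.002], [-0.002, 0.001, -1.0]]
ft_force: [3.6, 7.9, 3.7]
grip_width: 0.015
gripper_force: 21.4
ang 140.87 r 0.0503 drum -0.775 Ft -8.39 Fr 2.19 t 4.2333
time_s: 4.73
position: [0.5021, -0.0207, 0.0816]
tool_rot: [[-0.999, -0.051, 0.002], [-0.051, 0.999, 0.002], [-0.002, 0.001, -1.0]]
ft_force: [1.2, 9.2, 4.8]
grip_width: 0.0152
gripper_force: 21.5
ang 164.02 r 0.0501 drum -0.371 Ft -9.18 Fr 1.38 t 4.7333
ft_force: [-0.0, 1.7, 6.3]
ang 165.04 r 0.0501 drum -0.354 Ft -1.62 Fr 0.44 t 4.9833
[[0.005, -0.017], [0.005, -0.017], [0.005, -0.017], [0.005, -0.017], [0.004, -0.018], [0.004, -0.018], [0.004, -0.018], [0.004, -0.018], [0.003, -0.018], [0.003, -0.018], [0.003, -0.018], [0.003, -0.018]]
```

```bash
cat > ok.py <<'E'
from arc import *
# exit 1 when the tangential push grows
a=state();p=s["position"][:2]-C;t=np.array([-p[1],p[0]])/np.linalg.norm(p);sys.exit(int(abs(s["ft_force"][:2]@t)>10.5))
E
python3 -m jog '[{"linear":[0.005,-0.017,0],"roll":0},{"linear":[0.005,-0.017,0],"roll":0},{"linear":[0.005,-0.017,0],"roll":0}]' >/dev/null; python3 ok.py &&
python3 -m jog '[{"linear":[0.005,-0.017,0],"roll":0},{"linear":[0.004,-0.018,0],"roll":0},{"linear":[0.004,-0.018,0],"roll":0}]' >/dev/null; python3 ok.py &&
python3 -m jog '[{"linear":[0.002,-0.009,0],"roll":0},{"linear":[0.002,-0.009,0],"roll":0}]' >/dev/null; python3 ok.py
python3 - <<'E'
from h import *
def cap(n):
    i=optics.get_image(n)[:,:,::-1];m=cv2.inRange(cv2.cvtColor(i,cv2.COLOR_BGR2HSV),(0,150,60),(8,255,255));x0,y0,x1,y1={"scene":(215,190,245,220),"side":(265,228,300,256)}[n]
    k=np.zeros_like(m);k[y0:y1,x0:x1]=m[y0:y1,x0:x1];M=cv2.moments(k,True);return n,M["m00"],M["m10"]/max(M["m00"],1),M["m01"]/max(M["m00"],1)
print(cap("scene"),cap("side"))
E
sed -n 1,1p arc.py; python3 arc.py 185 24
```

```text
ang 166.58 r 0.0501 drum -0.327 Ft -6.8 Fr 0.55 t 5.2333
ang 169.05 r 0.0501 drum -0.284 Ft -6.46 Fr 0.36 t 5.4833
ang 169.91 r 0.05 drum -0.269 Ft -5.96 Fr -0.12 t 5.65
('scene', 44.0, 229.97727272727272, 204.0) ('side', 24.0, 281.8333333333333, 241.375)
from h import *
ang 170.03 r 0.0501 drum -0.266 Ft -5.26 Fr 0.14 t 5.75
[[0.003, -0.013], [0.003, -0.013], [0.003, -0.013], [0.003, -0.013], [0.002, -0.013], [0.002, -0.013], [0.002, -0.013], [0.002, -0.013], [0.002, -0.013], [0.002, -0.014], [0.002, -0.014], [0.001, -0.014], [0.001, -0.014], [0.001, -0.014], [0.001, -0.014], [0.001, -0.014], [0.001, -0.014], [0.0, -0.014], [0.0, -0.014], [0.0, -0.014], [0.0, -0.014], [-0.0, -0.014], [-0.0, -0.014], [-0.0, -0.014]]
```

```bash

python3 -m jog '[{"linear":[0.002,-0.009,0],"roll":0},{"linear":[0.002,-0.009,0],"roll":0},{"linear":[0.002,-0.009,0],"roll":0}]' >/dev/null; python3 ok.py &&
python3 -m jog '[{"linear":[0.002,-0.009,0],"roll":0},{"linear":[0.002,-0.009,0],"roll":0},{"linear":[0.002,-0.009,0],"roll":0}]' >/dev/null && python3 ok.py &&
python3 -m jog '[{"linear":[0.002,-0.009,0],"roll":0},{"linear":[0.002,-0.009,0],"roll":0}]' >/dev/null && python3 ok.py &&
python3 -m jog '[{"linear":[0.001,-0.009,0],"roll":0},{"linear":[0.002,-0.009,0],"roll":0}]' >/dev/null && python3 ok.py &&
python3 -m jog '[{"linear":[0.001,-0.009,0],"roll":0},{"linear":[0.002,-0.009,0],"roll":0}]' >/dev/null && python3 ok.py &&
python3 -m jog '[{"linear":[0.001,-0.009,0],"roll":0},{"linear":[0.001,-0.009,0],"roll":0}]' >/dev/null && python3 ok.py &&
python3 -m jog '[{"linear":[0.001,-0.009,0],"roll":0},{"linear":[0.001,-0.009,0],"roll":0}]' >/dev/null && python3 ok.py &&
python3 -m jog '[{"linear":[0.001,-0.009,0],"roll":0},{"linear":[0.001,-0.009,0],"roll":0}]' >/dev/null && python3 ok.py
```

```text
ang 171.16 r 0.05 drum -0.247 Ft -6.95 Fr -0.49 t 6.0
ang 172.43 r 0.05 drum -0.225 Ft -7.4 Fr -1.3 t 6.25
ang 173.29 r 0.05 drum -0.21 Ft -7.59 Fr -1.17 t 6.4167
ang 174.12 r 0.05 drum -0.195 Ft -7.36 Fr -0.86 t 6.5833
ang 174.94 r 0.05 drum -0.181 Ft -7.52 Fr -1.21 t 6.75
ang 175.78 r 0.05 drum -0.166 Ft -7.35 Fr -1.69 t 6.9167
ang 176.61 r 0.05 drum -0.152 Ft -6.91 Fr -1.55 t 7.0833
ang 177.43 r 0.05 drum -0.137 Ft -6.72 Fr -1.38 t 7.25
```

```bash

python3 -m jog '[{"linear":[0.001,-0.009,0],"roll":0},{"linear":[0.001,-0.009,0],"roll":0}]' >/dev/null && python3 ok.py &&
python3 -m jog '[{"linear":[0.001,-0.009,0],"roll":0},{"linear":[0.001,-0.009,0],"roll":0}]' >/dev/null && python3 ok.py &&
python3 -m jog '[{"linear":[0.001,-0.009,0],"roll":0},{"linear":[0.001,-0.009,0],"roll":0}]' >/dev/null && python3 ok.py &&
python3 -m jog '[{"linear":[0.001,-0.009,0],"roll":0},{"linear":[0,-0.009,0],"roll":0}]' >/dev/null && python3 ok.py &&
python3 -m jog '[{"linear":[0.001,-0.009,0],"roll":0},{"linear":[0,-0.009,0],"roll":0}]' >/dev/null && python3 ok.py &&
python3 -m jog '[{"linear":[0.001,-0.009,0],"roll":0},{"linear":[0,-0.009,0],"roll":0}]' >/dev/null && python3 ok.py &&
python3 -m jog '[{"linear":[0,-0.009,0],"roll":0},{"linear":[0,-0.009,0],"roll":0}]' >/dev/null && python3 ok.py &&
python3 -m jog '[{"linear":[0,-0.009,0],"roll":0},{"linear":[0,-0.009,0],"roll":0}]' >/dev/null && python3 ok.py
```

```text
ang 178.26 r 0.05 drum -0.123 Ft -6.75 Fr -2.03 t 7.4167
ang 179.08 r 0.05 drum -0.108 Ft -6.47 Fr -2.76 t 7.5833
ang 179.91 r 0.05 drum -0.094 Ft -6.8 Fr -2.37 t 7.75
ang 180.74 r 0.05 drum -0.08 Ft -6.44 Fr -1.8 t 7.9167
ang 181.58 r 0.05 drum -0.065 Ft -7.39 Fr -2.26 t 8.0833
ang 182.44 r 0.05 drum -0.05 Ft -6.48 Fr -2.06 t 8.25
ang 183.22 r 0.05 drum -0.036 Ft -7.01 Fr -2.55 t 8.4167
ang 184.05 r 0.05 drum -0.022 Ft -6.46 Fr -2.27 t 8.5833
```

```bash

python3 -m jog '[{"linear":[0,-0.009,0],"roll":0},{"linear":[0,-0.009,0],"roll":0}]' >/dev/null && python3 ok.py &&
python3 -m jog '[{"linear":[0,-0.009,0],"roll":0},{"linear":[0,-0.009,0],"roll":0}]' >/dev/null && python3 ok.py &&
python3 -m jog '[{"linear":[0,-0.009,0],"roll":0},{"linear":[-0.001,-0.009,0],"roll":0}]' >/dev/null && python3 ok.py &&
python3 -m jog '[{"linear":[0,-0.009,0],"roll":0},{"linear":[-0.001,-0.009,0],"roll":0}]' >/dev/null && python3 ok.py &&
python3 -m jog '[{"linear":[-0.001,-0.009,0],"roll":0},{"linear":[0,-0.009,0],"roll":0}]' >/dev/null && python3 ok.py &&
python3 -m jog '[{"linear":[-0.001,-0.009,0],"roll":0},{"linear":[-0.001,-0.009,0],"roll":0}]' >/dev/null && python3 ok.py &&
python3 -m jog '[{"linear":[-0.001,-0.009,0],"roll":0},{"linear":[-0.001,-0.009,0],"roll":0}]' >/dev/null && python3 ok.py &&
python3 -m jog '[{"linear":[-0.001,-0.009,0],"roll":0},{"linear":[-0.001,-0.009,0],"roll":0}]' >/dev/null && python3 ok.py
cat > cap.py <<'E'
from h import *
def cap(n):
    i=optics.get_image(n)[:,:,::-1];m=cv2.inRange(cv2.cvtColor(i,cv2.COLOR_BGR2HSV),(0,150,60),(8,255,255));x0,y0,x1,y1={"scene":(215,190,245,220),"side":(265,228,300,256)}[n]
    k=np.zeros_like(m);k[y0:y1,x0:x1]=m[y0:y1,x0:x1];M=cv2.moments(k,True);return n,M["m00"],M["m10"]/max(M["m00"],1),M["m01"]/max(M["m00"],1)
print(cap("scene"),cap("side"))
E
python3 cap.py
```

```text
ang 184.86 r 0.05 drum -0.008 Ft -6.43 Fr -2.55 t 8.75
ang 185.72 r 0.05 drum 0.007 Ft -7.87 Fr -3.59 t 8.9167
ang 186.72 r 0.0499 drum 0.025 Ft -5.16 Fr -3.51 t 9.0833
ang 188.0 r 0.0499 drum 0.047 Ft -2.57 Fr -3.73 t 9.25
ang 188.84 r 0.05 drum 0.062 Ft -5.45 Fr -4.76 t 9.4167
ang 189.56 r 0.05 drum 0.074 Ft -5.33 Fr -5.5 t 9.5833
ang 190.39 r 0.05 drum 0.089 Ft -4.52 Fr -5.54 t 9.75
ang 190.9 r 0.05 drum 0.098 Ft -7.31 Fr -6.39 t 9.9167
('scene', 44.0, 230.0909090909091, 205.5681818181818) ('side', 28.0, 281.5, 242.78571428571428)
```

```bash
python3 - <<'E'
from h import *
for n in("scene","side"):print(n,proj(n,[.5577,-.1142,.0665])-proj(n,[.5577,-.1142,.074]))
E
python3 arc.py
```

```text
scene [0.30586265 1.73203652]
side [-0.00488935  1.63365594]
ang 190.87 r 0.05 drum 0.097 Ft -5.55 Fr -5.85 t 10.0167
```

The cap image fell about 1.5 px in both views (1.7 expected), so the pin has dropped and the drum is now at its stop. I'll ease off, release and look again.

```bash
python3 -m jog '[{"linear":[0.002,0.009,0],"roll":0},{"linear":[0.002,0.009,0],"roll":0},{"linear":[0,0,0],"roll":0},{"linear":[0,0,0],"roll":0}]' >/dev/null; python3 arc.py; python3 cap.py
python3 -m jog '[{"linear":[0,0,0],"roll":0},{"linear":[0,0,0],"roll":0},{"linear":[0,0,0],"roll":0},{"linear":[0,0,0],"roll":0},{"linear":[0,0,0],"roll":0},{"linear":[0,0,0],"roll":0}]' 1 >/dev/null
python3 -m jog '[{"linear":[0,0,-0.5],"roll":0},{"linear":[0,0,-0.75],"roll":0},{"linear":[0,0,-0.75],"roll":0},{"linear":[0,0,-0.75],"roll":0},{"linear":[0,0,-0.75],"roll":0},{"linear":[0,0,0],"roll":0},{"linear":[0,0,0],"roll":0}]'
python3 cap.py; python3 - <<'E'
from h import *
s=env.observe();c=optics.calibration("wrist");i=optics.get_image("wrist")[:,:,::-1];cv2.imwrite("pics/w2.png",i);np.save("wc.npy",c)
for p in([.5577,-.1142,.079],[.5577,-.1142,.0715]):print(proj("wrist",p,c))
m=cv2.inRange(cv2.cvtColor(i,cv2.COLOR_BGR2HSV),(0,150,60),(8,255,255));n,l,S,ce=cv2.connectedComponentsWithStats(m);k=1+np.argmax(S[1:,4]);print("cap",ce[k],S[k])
E
```

```text
ang 190.72 r 0.05 drum 0.095 Ft -3.15 Fr -5.18 t 10.35
('scene', 44.0, 230.1590909090909, 205.5) ('side', 27.0, 281.6296296296296, 242.59259259259258)
time_s: 11.53
position: [0.5006, -0.0438, 0.2225]
tool_rot: [[-0.999, -0.051, 0.003], [-0.051, 0.999, -0.001], [-0.003, -0.001, -1.0]]
ft_force: [0.8, 0.5, -1.3]
grip_width: 0.0854
gripper_force: 0.0
('scene', 43.0, 230.1860465116279, 205.74418604651163) ('side', 25.0, 281.32, 242.56)
[190.16462838 252.86981286]
[192.11950643 249.26609262]
cap [193.66441441 248.85810811] [182 237  24  24 444]
```

View pics/w2.png

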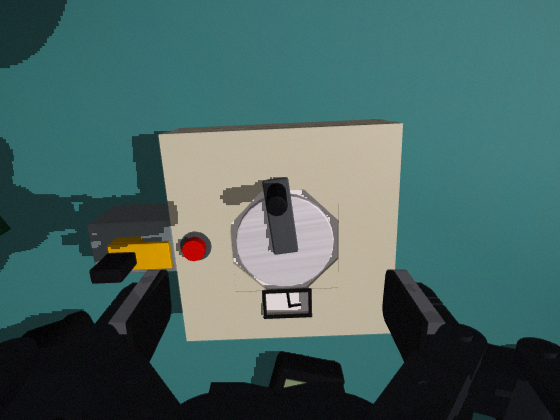

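The 7 stands in the window, mid-frame at (287,302). The red cap at (194,249) matches the dropped height: predicted (192,249), against (190,253) if riding. The tab is near (112,267). I'll locate it next.

```bash
python3 - <<'E'
from h import *
c=np.load("wc.npy",allow_pickle=True).item();i=cv2.imread("pics/w2.png")
Y=np.radians(5.3);R=np.array([[np.cos(Y),-np.sin(Y)],[np.sin(Y),np.cos(Y)]]);C=np.array([.5503,-.0345])
P=C+R@[0,-.136];print(P)
for z in(.1135,.0965,.0795):print(proj("wrist",np.append(P,z),c).round(1))
g=cv2.cvtColor(i,cv2.COLOR_BGR2GRAY);m=np.zeros_like(g);m[245:295,85:142]=(g[245:295,85:142]<30)*255
n,l,s,ce=cv2.connectedComponentsWithStats(m)
for k in range(1,n):
  if s[k,4]>40:print(ce[k],s[k],onz("wrist",ce[k],.1,c))
s=env.observe();T=s["tool_rot"];print(s["position"],(T.T@(np.append(P,.084)-s["position"])/.04).round(3))
E
```

```text
[ 0.5628624  -0.16991856]
[106.5 274.6]
[115.9 264.6]
[124.3 255.6]
[112.72179732 267.6873805 ] [  90  253   46   30 1046] [ 0.5639348  -0.17103648  0.1       ]
[127.43137255 289.23529412] [119 283  18  12 102] [ 0.58270745 -0.16066401  0.1       ]
[ 0.49968775 -0.04356379  0.22008878] [-1.424 -3.239  3.396]
```

```bash
python3 -m jog '[{"linear":[-0.36,-0.81,0],"roll":0},{"linear":[-0.36,-0.81,0],"roll":0},{"linear":[-0.36,-0.82,0],"roll":0},{"linear":[-0.36,-0.82,0],"roll":0},{"linear":[0,0,0],"roll":-0.48},{"linear":[0,0,0.7],"roll":0},{"linear":[0,0,0.7],"roll":0},{"linear":[0,0,0.7],"roll":0},{"linear":[0,0,0.7],"roll":0},{"linear":[0,0,0.59],"roll":0},{"linear":[0,0,0],"roll":0},{"linear":[0,0,0],"roll":0}]' 1 20
python3 -m jog '[{"linear":[0,0,0],"roll":0},{"linear":[0,0,0],"roll":0},{"linear":[0,0,0],"roll":0},{"linear":[0,0,0],"roll":0},{"linear":[0,0,0],"roll":0},{"linear":[0,0,0],"roll":0},{"linear":[0,0,0],"roll":0},{"linear":[0,0,0],"roll":0},{"linear":[0,0,0],"roll":0},{"linear":[0,0,0],"roll":0}]' -1 20
python3 cap.py
```

```text
time_s: 12.68
position: [0.5638, -0.1707, 0.0845]
tool_rot: [[-0.996, -0.093, -0.003], [-0.093, 0.996, 0.002], [0.003, 0.002, -1.0]]
ft_force: [-0.0, 0.3, 1.5]
grip_width: 0.0852
gripper_force: 0.0
time_s: 13.52
position: [0.5646, -0.1711, 0.0864]
tool_rot: [[-0.996, -0.093, 0.001], [-0.093, 0.996, -0.001], [-0.001, -0.001, -1.0]]
ft_force: [-1.8, -0.2, 5.4]
grip_width: 0.0234
gripper_force: 24.8
('scene', 42.0, 230.1904761904762, 205.83333333333334) ('side', 26.0, 281.8076923076923, 242.19230769230768)
```

```bash
python3 -m jog '[{"linear":[0,0.05,0],"roll":0},{"linear":[0,0.05,0],"roll":0},{"linear":[0,0.05,0],"roll":0},{"linear":[0,0.05,0],"roll":0}]' |grep -E "pos|ft"
python3 -m jog '[{"linear":[0,0.05,0],"roll":0},{"linear":[0,0.05,0],"roll":0},{"linear":[0,0.05,0],"roll":0},{"linear":[0,0.05,0],"roll":0}]' |grep -E "pos|ft"
python3 -m jog '[{"linear":[0,0.05,0],"roll":0},{"linear":[0,0.05,0],"roll":0},{"linear":[0,0.05,0],"roll":0},{"linear":[0,0.05,0],"roll":0}]' |grep -E "pos|ft"
```

```text
position: [0.564, -0.1637, 0.0864]
ft_force: [-1.3, -2.9, 5.0]
position: [0.5632, -0.1557, 0.0864]
ft_force: [-1.2, -3.1, 5.0]
position: [0.5624, -0.1478, 0.0864]
ft_force: [-1.8, -2.8, 5.2]
```

```bash
python3 -m jog '[{"linear":[0,0.04,0],"roll":0},{"linear":[0,0.04,0],"roll":0},{"linear":[0,0.04,0],"roll":0}]' |grep -E "pos|ft"
python3 -m jog '[{"linear":[0,0.02,0],"roll":0},{"linear":[0,0.01,0],"roll":0},{"linear":[0,0,0],"roll":0}]' |grep -E "pos|ft"; python3 cap.py
```

```text
position: [0.562, -0.143, 0.0864]
ft_force: [-1.0, -3.1, 5.7]
position: [0.5619, -0.1417, 0.0864]
ft_force: [-1.8, -1.9, 4.9]
('scene', 2.0, 229.5, 209.0) ('side', 0.0, 0.0, 0.0)
```

```bash
python3 -m jog '[{"linear":[0,0.012,0],"roll":0},{"linear":[0,0.012,0],"roll":0},{"linear":[0,0,0],"roll":0}]' |grep -E "pos|ft"
python3 -m jog '[{"linear":[0,0.012,0],"roll":0},{"linear":[0,0.012,0],"roll":0},{"linear":[0,0,0],"roll":0}]' |grep -E "pos|ft"
```

```text
position: [0.5618, -0.1411, 0.0864]
ft_force: [-1.7, -5.0, 5.0]
position: [0.5618, -0.141, 0.0864]
ft_force: [-1.7, -8.2, 4.7]
```

The latch is at its end stop: the force rises with no further motion. I'll ease off, release, lift and check.

```bash
python3 -m jog '[{"linear":[0,-0.02,0],"roll":0},{"linear":[0,0,0],"roll":0}]' |grep -E "pos|ft"
python3 -m jog '[{"linear":[0,0,0],"roll":0},{"linear":[0,0,0],"roll":0},{"linear":[0,0,0],"roll":0},{"linear":[0,0,0],"roll":0},{"linear":[0,0,0],"roll":0},{"linear":[0,0,0],"roll":0},{"linear":[0,0,0],"roll":0},{"linear":[0,0,0],"roll":0}]' 1 | grep -E "grip|ft"
python3 -m jog '[{"linear":[0,0,-0.5],"roll":0},{"linear":[0,0,-0.75],"roll":0},{"linear":[0,0,-0.75],"roll":0},{"linear":[0,0,-0.75],"roll":0},{"linear":[0,0,-0.75],"roll":0},{"linear":[0,0,0],"roll":0},{"linear":[0,0,0],"roll":0},{"linear":[0,0,0],"roll":0}]'
python3 - <<'E'
from h import *
i=optics.get_image("wrist")[:,:,::-1];cv2.imwrite("pics/w3.png",i)
E
```

```text
position: [0.5618, -0.1411, 0.0864]
ft_force: [-2.1, -4.4, 5.0]
ft_force: [0.4, -0.1, 0.6]
grip_width: 0.0853
gripper_force: 0.0
time_s: 17.22
position: [0.5612, -0.1398, 0.2249]
tool_rot: [[-0.996, -0.093, -0.001], [-0.093, 0.996, 0.001], [0.001, 0.001, -1.0]]
ft_force: [0.8, 0.8, -1.1]
grip_width: 0.0857
gripper_force: 0.0
```

View pics/w3.png

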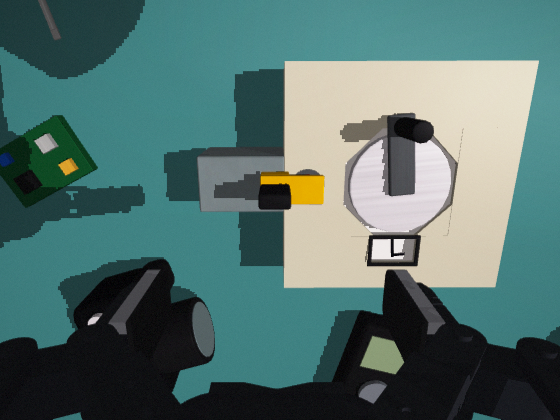

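The yellow slide at (292,189) now covers the red cap, the 7 is in the window at (394,249), the gripper is clear and nothing else was disturbed. I'm handing the job in.

```bash
python3 -c "
from rig import env
print(env.close_job())"
```

```text
the job is handed in; nothing more can be done
None
```

The job is handed in after about 17 s of robot time, though it returned no verdict: the 7 is in the window, the lock pin has dropped, the latch is at its end stop over the pin, the arm is clear, and I saw nothing else disturbed.

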